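# Draw a charge of grinding balls from the hopper

### The arm

A 6-joint arm with a two-finger parallel gripper is mounted at the origin on the work surface. World frame = base frame: x ahead of the robot, y to its left, z up, the work surface at z = 0. Lengths are in m, angles in rad, forces in N, time in s.
With the tool pointing down it reaches from about 0.425 to 0.95 m from the base axis. Payload 14.7 kg.
Tool frame: the origin (TCP) lies at the very end of the fingers, on their centre line; the grasp point (between the pads) lies 19 mm behind it; z points along the fingers, y is the line along which they close (so a half turn about z gives the same grasp; the last joint's range is limited). The gripper opens to 85 mm and grips with 20 to 120 N. Pads are 22 mm wide; open, the fingers measure 114 mm over their backs; the gripper's body (76 mm by 85 mm) begins 54 mm behind the grasp point. The pads swing forward as they close: fully open they stand 13 mm farther back than shut.
Start: joints at [1.26, 0.48, 1.596, -0, 1.065, -0.047], TCP at [0.169, 0.628, 0.231] pointing down, gripper open.
Joint ranges: [-2.75, 2.75], [-0.82, 2.05], [0.23, 2.67], [-1.56, 4.7], [0.09, 2.69], [-2.92, 2.92]. Speed limits (rad/s): [1.89, 1.89, 2.39, 3.01, 3.01, 3.01].

### API

Orientations are given as a unit quaternion [x, y, z, w].
In Python, from cell import sensors, imaging, workorder gives the robot as it stands.
- The arm moves only by the tool send_rows, never from a script. Its arguments are lists of equal length, an entry for each row: "delta_rot": the turn, a rotation vector about the tool's x, y, z in rad, a list of three; "offset": the shift along the tool's x, y, z in cm, a list of three; "claw": the opening, from 0 (shut) to 1 (fully open). In form: {"delta_rot": [[wx, wy, wz], ...], "offset": [[dx, dy, dz], ...], "claw": [claw, ...]}. A call has 1 to 10 rows; each row is the pose to reach, as a shift and turn from the pose commanded when the call began, along the tool's axes at that moment; what a row does not reach only later rows make up. A row lasts 1/10 s, in which the tool goes at most 50 mm and 8.59 degrees, less where a joint would pass 70% of its speed; a pose out of reach is approached as far as the arm can. A call with a gripper value outside its range is refused whole. The fingers move at their own pace and stop on an object; "force" is the grip in N (left out, the last holds). Time passes only in rows, so rows that repeat a pose let the fingers close. It gives the time, the measured TCP pose, the force, the opening and the grip force at its end, in the units of the state.
- sensors.get_obs(): the state, without advancing time (a new reading comes with each control period).
- imaging.read_camera(name): name is "side" or "top" or "wrist"; returns (picture, depth): 480x640x3 uint8, red, green, blue; 480x640 float32, m along the optical axis (not along the pixel's ray), 0 where there is no reading.
- imaging.calibration(name): a dict with "fx", "fy", "cx", "cy" (pixels), "k1" (the pictures are not rectified: a ray, as slopes to the right and down, at radius r is drawn at 1 + k1 r^2 times it, then the intrinsics apply), "rvec" (rotation vector, rad) and "tvec" (3), from world to camera coordinates, as OpenCV has them; the wrist camera has in their place "T_tool_cam" (4x4, takes a point from camera to tool coordinates, whose origin is the TCP and whose axes are the flange's). Camera axes: x right, y down, z forward; pixel columns grow to the right and rows downward; lengths in m; the calibration is good to about 2 mm. A picture is of the moment at which its call begins: read the wrist's pose just before it. calibration takes no time and is no camera call.
- workorder.finish_job(): hands the job in; it is judged then, once.
The state is a dict: "time_s": time; "joint_positions": joint angles; "joint_vel": joint speeds; "joint_efforts": joint torques, N m; "ee_pos": TCP position; "ee_rot": TCP orientation; "ft_force": force on the tool from outside, world axes, zero at the start; "torque": the same for the moment, N m; "gripper_width": finger opening in m; "grasp_force": force on a finger pad.
Only numpy, scipy, OpenCV 4.12 (cv2) and the standard library are available. Lean on these libraries where they do the work, as an engineer would, in place of code of your own. Each camera call takes 0.05 s, during which the arm holds its last target. There are 200 camera calls.

### The job

Set the steel cup upright on the dispenser's base, centred under the spout, and let go of it there. Then pull the shutter fully open by its orange knob and leave it open until all six balls have dropped into the cup, spilling none. Finally push the shutter fully home again, leave the cup of balls standing under the spout, and do not disturb the other loose things on the bench.

Things in the scene. Friction and masses are not known exactly. Their poses are not given: they have to be found in the camera images.
- dispenser: Fixed gravity dispenser for steel balls: clear barrel (107 mm wide, open top at z = 256 mm) over a steel cone, neck, shutter and spout, on two 13 mm rods (236 mm high) at x = 82, y = +-60 mm. Origin: on the axis of hopper and spout, at bench level. z up, -x is its open front, +y the side to which the shutter is pulled. In front and at both sides the space below the spout is open.
- cup_spot (a point): Centre of the flat black spot, 96 mm across, on top of the dispenser's white base plate, right under the spout, 10 mm above the bench: the cup's place. The plate is 10 mm thick and reaches from x = -85 to 110 mm and y = -85 to 85 mm of the dispenser. Axes as the dispenser's.
- spout (a point): Centre of the spout's lower opening (56 mm wide, tube 62 mm), 100 mm above the bench on the dispenser's axis; axes as the dispenser's. Above it the shutter's guides: z 113 to 127 mm, x within 42 mm, y from -40 to 68 mm of the axis.
- shutter (a joint): Slide of the flat steel shutter under the hopper, in m: 0 fully closed (end stop), 0.058 fully open (end stop); grows as the knob moves along the dispenser's +y. It starts at 0 to 0.006, holding six balls in the neck (50 mm wide), which is wholly free above 0.054. It moves level with about 3 N of friction and stays where it is left.
- shutter_knob (a point): Middle of the upright round orange knob (26 mm across, z = 132 to 158 mm, thinner stem below) on the shutter's outer end: 144 mm above the bench, at x = 0 and y = 112 mm (closed) to 170 mm (open) of the dispenser. A steel tongue 22 mm wide, z = 118 to 122 mm, carries it. Axes as the dispenser's.
- cup: Loose steel measuring cup, about 0.18 kg, standing on the bench. Origin: centre of its underside, z up. 84 mm across at the rim, 74 mm at the foot, 58 mm high, wall 3 mm, floor 4 mm. A straight level handle points along its -x. When it stands on the dispenser's base its rim is 32 mm below the spout.
- cup_grip (a point): Middle of the blue grip of the cup's handle: 112 mm from the cup's axis along the cup's -x, 48 mm above its underside; axes as the cup's. The grip is 18 mm wide, 13 mm thick and 90 mm long (67 to 157 mm from the axis); a thin steel neck joins it to the cup.
- ball1_center (a point): Centre of steel grinding ball 1 of 6 (20 mm across, 33 g).
- ball2_center (a point): Centre of steel grinding ball 2 of 6 (20 mm across, 33 g).
- ball3_center (a point): Centre of steel grinding ball 3 of 6 (20 mm across, 33 g).
- ball4_center (a point): Centre of steel grinding ball 4 of 6 (20 mm across, 33 g).
- ball5_center (a point): Centre of steel grinding ball 5 of 6 (20 mm across, 33 g).
- ball6_center (a point): Centre of steel grinding ball 6 of 6 (20 mm across, 33 g).
- flask1: bystander, not to be disturbed: conical glass flask 68 mm across at the foot, 122 mm high, with a blue stopper; origin: centre of its underside
- flask2: bystander, not to be disturbed: conical glass flask 68 mm across at the foot, 122 mm high, with an orange stopper; origin: centre of its underside
- flask3: bystander, not to be disturbed: conical glass flask 68 mm across at the foot, 122 mm high, with a blue stopper; origin: centre of its underside
- bowl: bystander: loose steel bowl 150 mm across, 50 mm high; origin: centre of its underside
- jar: bystander: steel grinding jar with red lid, 80 mm across, 92 mm high; origin: centre of its underside
- spatula: bystander: steel spatula lying flat, about 190 mm long, 5 mm thick; origin: under its middle, long axis x
Not all that is in view belongs to the job. Leave any green look-alike of the cup alone.

How it is judged:
By the outcome, as a careful person would: the job done as asked, in the order asked, and still so for the second after the job is handed in, with the robot touching nothing.
It also fails if it takes over 61 s, if anything falls off the work surface, if the arm or the gripper's body presses on something with over 40 N, if the wrist force passes 120 N, or if a joint passes its speed limit or range.

## Working session

There is one attempt and no reset: what is moved stays moved. The work goes in short steps, Python scripts to look and compute and a tool call to move; the robot and the scene stay as the last step left them, time stands still between calls to the robot, and variables do not carry over. Pictures are saved under pics/ and viewed, at most 10 in all, crops included, and the job is handed in when it is done.

Besides the shell and the picture viewer there is one more tool, called after ">>>" in YAML: its name, and indented under it one key for each argument. send_rows: Moves the arm, as the interface text tells. Its arguments: {"type":"object","properties":{"delta_rot":{"type":"array"},"offset":{"type":"array"},"claw":{"type":"array"},"force":{"type":"number"}},"required":["delta_rot","offset","claw"]}

```bash
mkdir -p pics; ls
cat > h.py <<'E'
import numpy as np, cv2
from scipy.spatial.transform import Rotation as R
from cell import sensors, imaging, workorder
def ext(name, obs=None):
    c=imaging.calibration(name)
    if name=='wrist':
        T=np.eye(4); T[:3,:3]=R.from_quat(obs['ee_rot']).as_matrix(); T[:3,3]=obs['ee_pos']
        T=T@np.array(c['T_tool_cam']); return c,T
    M=np.eye(4); M[:3,:3]=R.from_rotvec(np.ravel(c['rvec'])).as_matrix(); M[:3,3]=np.ravel(c['tvec'])
    return c,np.linalg.inv(M)
def ray(c,T,uv):
    K=np.array([[c['fx'],0,c['cx']],[0,c['fy'],c['cy']],[0,0,1]])
    p=cv2.undistortPoints(np.array(uv,float).reshape(-1,1,2),K,np.array([c['k1'],0,0,0.])).reshape(-1,2)
    d=np.c_[p,np.ones(len(p))]@T[:3,:3].T
    return T[:3,3],d
def plane(c,T,uv,z):
    o,d=ray(c,T,uv); return o+d*((z-o[2])/d[:,2])[:,None]
def depthpt(c,T,uv,dep):
    o,d=ray(c,T,uv); return o+d*np.array([dep[int(v),int(u)] for u,v in uv])[:,None]
def snap(name,fn):
    o=sensors.get_obs(); im,dep=imaging.read_camera(name)
    cv2.imwrite('pics/'+fn+'.png',im[:,:,::-1]); np.savez('pics/'+fn+'.npz',im=im,dep=dep,pos=o['ee_pos'],rot=o['ee_rot'])
    return o,im,dep
def load(fn,name):
    z=np.load('pics/'+fn+'.npz'); c,T=ext(name,dict(ee_pos=z['pos'],ee_rot=z['rot'])); return c,T,z['im'],z['dep']
def tomove(pt):
    "world point -> shift in tool axes in cm"
    o=sensors.get_obs(); return R.from_quat(o['ee_rot']).inv().apply(np.array(pt)-o['ee_pos'])*100
E
python3 - <<'E'
from h import *
snap('top','top1'); o,_,_=snap('side','side1'); print(o['ee_pos'],o['ee_rot'],o['time_s'],o['ft_force'])
print(R.from_quat(o['ee_rot']).as_matrix().round(3))
E
```

```text
pics
[0.16932989 0.62711846 0.23065899] [ 1.31516733e-01  9.91313760e-01 -6.05415273e-04 -1.09764689e-04] 0.05 [ 0.96700311 -0.03587071  0.08401994]
[[-0.965  0.261 -0.   ]
 [ 0.261  0.965 -0.001]
 [ 0.    -0.001 -1.   ]]
```

View pics/top1.png

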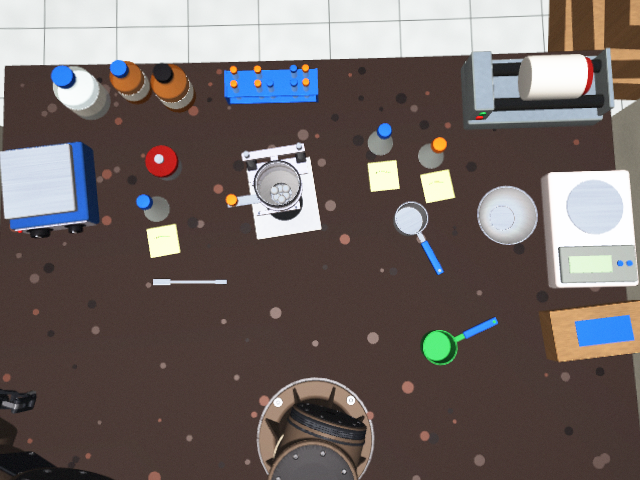

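View pics/side1.png

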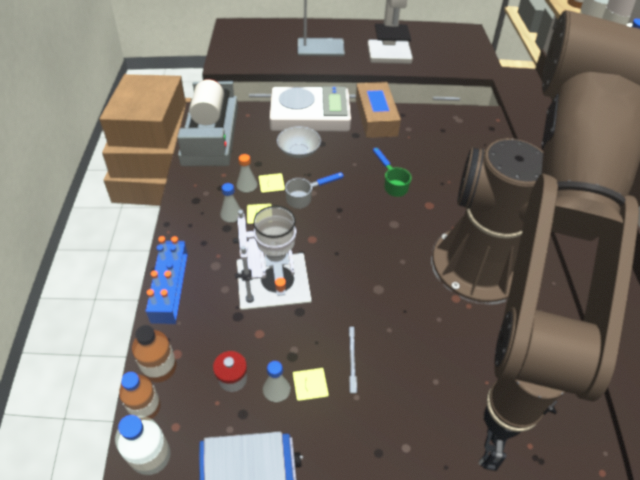

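Candidates for the cup: the steel cup with blue handle at top (411,218) / side (299,190), the green look-alike at (439,347), and the steel bowl at (507,215), which has no handle. By description it is the steel cup at (411,218). The dispenser is at about (283,195) with the knob at (232,200), and flasks 1 and 2 sit behind the cup at (381,140) and (432,152).

Run:
```python
from h import *
c,T,im,dep=load('top1','top')
hsv=cv2.cvtColor(im,cv2.COLOR_RGB2HSV)
def blobs(m,box,mn=20):
    u0,v0,u1,v1=box; mm=np.zeros_like(m); mm[v0:v1,u0:u1]=m[v0:v1,u0:u1]
    n,l,s,ce=cv2.connectedComponentsWithStats(mm)
    return [(i,s[i,4],ce[i]) for i in range(1,n) if s[i,4]>=mn],l
org=cv2.inRange(hsv,(5,150,120),(22,255,255)); blue=cv2.inRange(hsv,(100,130,80),(125,255,255))
b,_=blobs(org,(215,185,245,215)); print('knob',[(x[2],plane(c,T,[x[2]],.158)[0].round(4)) for x in b])
b,l=blobs(blue,(405,225,450,280))
for i,a,ce in b:
    pts=np.argwhere(l==i)[:,::-1]; w=plane(c,T,pts,.0545); m=w.mean(0); U,S,V=np.linalg.svd(w-m); t=(w-m)@V[0]
    print('grip',a,ce,m.round(4),V[0].round(3),np.ptp(t))
# plate
wh=cv2.inRange(hsv,(0,0,200),(179,40,255)); b,l=blobs(wh,(235,140,330,245),300)
for i,a,ce in b:
    cn,_=cv2.findContours((l==i).astype(np.uint8),0,1); r=cv2.minAreaRect(cn[0]); bx=cv2.boxPoints(r); print('plate',a,r); print(plane(c,T,bx,.01).round(4))
print('T',T.round(3))
# bystander tops
for n,p,z in [('flB',(384,130),.115),('flO',(439,144),.115),('bowl',(507,215),.05),('fl3',(144,201),.115),('jar',(161,160),.092),('spat',(190,282),.005),('green',(439,347),.058),('cup',(411,218),.058),('barrel',(278,184),.256)]: print(n,plane(c,T,[p],z)[0].round(3))
big=cv2.resize(im[140:290,220:460],None,fx=3.3,fy=3.3,interpolation=cv2.INTER_CUBIC); cv2.imwrite('pics/crop1.png',big[:,:,::-1])
```

```text
knob [(array([230.7962963 , 199.07407407]), array([0.5805, 0.1803, 0.158 ]))]
grip 269 [431.76208178 257.133829  ] [ 0.4386 -0.305   0.0545] [-0.902 -0.433 -0.   ] 0.08879058372914869
plate 488 ((273.0747375488281, 153.44015502929688), (12.574703216552734, 62.79911804199219), 80.36246490478516)
[[0.7311 0.1744 0.01  ]
 [0.7552 0.011  0.01  ]
 [0.7217 0.0062 0.01  ]
 [0.6977 0.1693 0.01  ]]
plate 2650 ((276.06707763671875, 198.16929626464844), (74.8479995727539, 79.31123352050781), 80.90972137451172)
[[ 0.6916  0.2013  0.01  ]
 [ 0.7198 -0.0049  0.01  ]
 [ 0.523  -0.0307  0.01  ]
 [ 0.4958  0.1727  0.01  ]]
T [[-2.700e-02 -9.930e-01  1.170e-01  3.300e-01]
 [-1.000e+00  2.700e-02 -1.000e-03 -2.700e-02]
 [-2.000e-03 -1.170e-01 -9.930e-01  1.525e+00]
 [ 0.000e+00  0.000e+00  0.000e+00  1.000e+00]]
flB [ 0.75  -0.191  0.115]
flO [ 0.711 -0.324  0.115]
bowl [ 0.54  -0.499  0.05 ]
fl3 [0.589 0.396 0.115]
jar [0.695 0.362 0.092]
spat [0.395 0.31  0.005]
green [ 0.218 -0.311  0.058]
cup [ 0.538 -0.257  0.058]
barrel [0.593 0.062 0.256]
```

View pics/crop1.png

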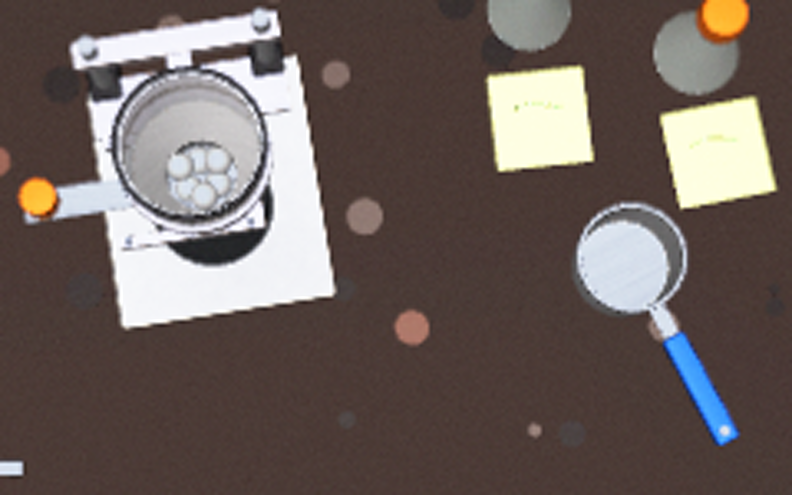

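The crop confirms the choice: the steel cup has its rim at crop (630,258) and the blue grip running to (728,440). The knob is at (38,197), the barrel rim centre near (191,148), and the rod tops at (87,47) and (262,20). Next I'll get the dispenser's pose from these.

Run:
```python
from h import *
c,T,im,dep=load('top1','top')
f=lambda u,v:(220+(u-1.15)/3.3,140+(v-1.15)/3.3)
a=plane(c,T,[f(191,148)],.256)[0]; r=plane(c,T,[f(87,47),f(262,20)],.236); p=plane(c,T,[f(125,327),f(335,295),f(298,57)],.01)
k=plane(c,T,[(230.8,199.1)],.158)[0]
print('axis',a,'rods',r,np.linalg.norm(r[0]-r[1]),'plate',p)
y=(r[0]-r[1])[:2]; y/=np.linalg.norm(y); x=np.array([y[1],-y[0]]); print('yaw rods',np.degrees(np.arctan2(x[1],x[0])),'axis from rods',r.mean(0)[:2]-.082*x)
y=(p[0]-p[1])[:2]; L=np.linalg.norm(y);y/=L; x=np.array([y[1],-y[0]]); print('yaw plate',np.degrees(np.arctan2(x[1],x[0])),L,'axis', (p[0]+p[1])[:2]/2+.085*x)
print('knob rel',x@(k-a)[:2],y@(k-a)[:2])
s,Ts,im2,_=load('side1','side'); h=cv2.cvtColor(im2,cv2.COLOR_RGB2HSV); m=cv2.inRange(h,(5,150,120),(22,255,255))[270:295,268:292]
q=np.argwhere(m)[:,::-1].mean(0)+[268,270]
print('knob side',q,plane(s,Ts,[q],.146))
# tool-frame waypoints
for n,w in [('w1',(.42,.45,.36)),('w2',(.52,.06,.36)),('w3',(.45,-.27,.30)),('g',(.43,-.309,.15))]: print(n,tomove(w).round(1))
```

```text
axis [0.59218445 0.06288277 0.256     ] rods [[0.66776952 0.1334274  0.236     ]
 [0.68341094 0.01436596 0.236     ]] 0.12008447135715195 plate [[ 0.50165546  0.13462817  0.01      ]
 [ 0.52250071 -0.03076324  0.01      ]
 [ 0.7144891  -0.00643423  0.01      ]]
yaw rods 7.484242837581202 axis from rods [0.59428881 0.06321589]
yaw plate 7.1834477617161605 0.16669985872785298 axis [0.59641091 0.06256143]
knob rel 0.0030032465966071875 0.11796669275102775
knob side [280.18823529 283.05882353] [[0.580405   0.17662928 0.146     ]]
w1 [-28.8 -10.6 -12.9]
w2 [-48.6 -45.6 -12.9]
w3 [-50.5 -79.3  -6.8]
g [-49.6 -83.6   8.2]
```

>>> send_rows:
  delta_rot:
    - [0, 0, 0.15]
    - [0, 0, 0.3]
    - [0, 0, 0.45]
    - [0, 0, 0.6]
    - [0, 0, 0.75]
    - [0, 0, 0.9]
    - [0, 0, 1.05]
    - [0, 0, 1.2]
    - [0, 0, 1.3]
    - [0, 0, 1.4]
  offset:
    - [-4, -1, -3]
    - [-8.2, -3, -5]
    - [-12.4, -4.5, -7]
    - [-16.5, -6, -9]
    - [-20.5, -7.6, -11]
    - [-24.7, -9, -12.5]
    - [-28, -12, -13]
    - [-31, -15.5, -13]
    - [-34, -19.5, -13]
    - [-37, -23, -13]
  claw: [1, 1, 1, 1, 1, 1, 1, 1, 1, 1]

```text
time_s: 1.1
ee_pos: [0.4669, 0.3069, 0.3611]
ee_rot: [0.741, 0.672, -0.0, -0.0]
ft_force: [0.3, -0.1, -0.4]
gripper_width: 0.0855
grasp_force: 0.0
```

Run:
```python
from h import *
o=sensors.get_obs(); print(o['ee_pos'],o['joint_positions'],o['time_s'])
for n,w in [('w2',(.52,.06,.36)),('w3',(.45,-.20,.34)),('g',(.43,-.309,.20))]: print(n,tomove(w).round(1))
M=R.from_quat(o['ee_rot']).as_matrix(); print('turn needed deg (tool z):',np.degrees(np.arctan2(M[1,1],M[0,1]))+64.4)
```

```text
[0.46688974 0.30686327 0.36109777] [ 5.27273829e-01  2.42395657e-01  1.63250508e+00 -1.22723674e-04
  1.26726811e+00  6.24485710e-01] 1.1
w2 [-24.1   7.7   0.1]
w3 [-50.6   3.2   2.1]
g [-61.6   2.3  16.1]
turn needed deg (tool z): 58.83226812558554
```

>>> send_rows:
  delta_rot:
    - [0, 0, 0.1]
    - [0, 0, 0.2]
    - [0, 0, 0.3]
    - [0, 0, 0.4]
    - [0, 0, 0.5]
    - [0, 0, 0.6]
    - [0, 0, 0.7]
    - [0, 0, 0.8]
    - [0, 0, 0.9]
    - [0, 0, 1.027]
  offset:
    - [-4.5, 1.5, 0]
    - [-9, 3, 0]
    - [-14, 4.5, 0]
    - [-19, 5.5, 0]
    - [-24, 6, 0]
    - [-29, 6, 0]
    - [-34, 5.5, 0]
    - [-39, 5, 0]
    - [-44, 4.3, 0.5]
    - [-49, 3.5, 2]
  claw: [1, 1, 1, 1, 1, 1, 1, 1, 1, 1]

```text
time_s: 2.1
ee_pos: [0.4574, -0.1775, 0.3439]
ee_rot: [0.975, 0.221, 0.001, 0.001]
ft_force: [1.7, -0.1, -0.2]
gripper_width: 0.0851
grasp_force: 0.0
```

Run:
```python
from h import *
o=sensors.get_obs(); print(o['ee_pos'],o['joint_positions'],o['time_s'])
for n,w in [('g',(.43,-.309,.20))]: print(n,tomove(w).round(1))
M=R.from_quat(o['ee_rot']).as_matrix(); print(M.round(3),'turn needed deg (tool z):',np.degrees(np.arctan2(M[1,1],M[0,1]))+64.4)
```

```text
[ 0.45744822 -0.17748226  0.34389379] [-4.31876093e-01  1.45625598e-01  1.79862845e+00 -2.78953877e-05
  1.19535510e+00  6.92404884e-01] 2.1
g [-8.2 10.7 14.4]
[[ 0.902  0.432  0.002]
 [ 0.432 -0.902 -0.001]
 [ 0.001  0.002 -1.   ]] turn needed deg (tool z): -0.016025484579145655
```

>>> send_rows:
  delta_rot:
    - [0, 0, 0]
    - [0, 0, 0]
    - [0, 0, 0]
    - [0, 0, 0]
    - [0, 0, 0]
  offset:
    - [-2, 2.7, 3.6]
    - [-4, 5.4, 7.2]
    - [-6, 8, 10.8]
    - [-8.2, 10.7, 14.4]
    - [-8.2, 10.7, 14.4]
  claw: [1, 1, 1, 1, 1]

```text
time_s: 2.6
ee_pos: [0.4277, -0.309, 0.1948]
ee_rot: [0.975, 0.222, -0.002, -0.002]
ft_force: [1.0, 0.6, 1.2]
gripper_width: 0.0848
grasp_force: 0.0
```

Run:
```python
from h import *
o,im,_=snap('wrist','w1'); c,T,_,_=load('w1','wrist')
print(o['ee_pos'])
h=cv2.cvtColor(im,cv2.COLOR_RGB2HSV); m=cv2.inRange(h,(100,130,60),(125,255,255))
n,l,s,ce=cv2.connectedComponentsWithStats(m)
for i in range(1,n):
    if s[i,4]<300: continue
    w=plane(c,T,np.argwhere(l==i)[:,::-1],.0545); r=cv2.minAreaRect((w[:,:2]*1000).astype(np.float32)); mm=w.mean(0); V=np.linalg.svd((w-mm)[::3],full_matrices=False)[2][0]
    print(s[i],r,V, tomove(mm).round(2))
```

```text
[ 0.42770519 -0.30897456  0.19481325]
[ 306  160   21   99 1940] ((436.5394592285156, -304.3306884765625), (87.92855072021484, 17.375795364379883), 26.247556686401367) [-8.98709910e-01 -4.38543611e-01  2.38653872e-17] [ 1.23  0.08 14.23]
[ 295  384   84   21 1509] ((264.8979797363281, -411.48687744140625), (25.849931716918945, 89.03678894042969), 23.44363021850586) [-4.06584176e-01  9.13613325e-01 -6.46794885e-17] [-19.21   2.19  14.27]
```

View pics/w1.png

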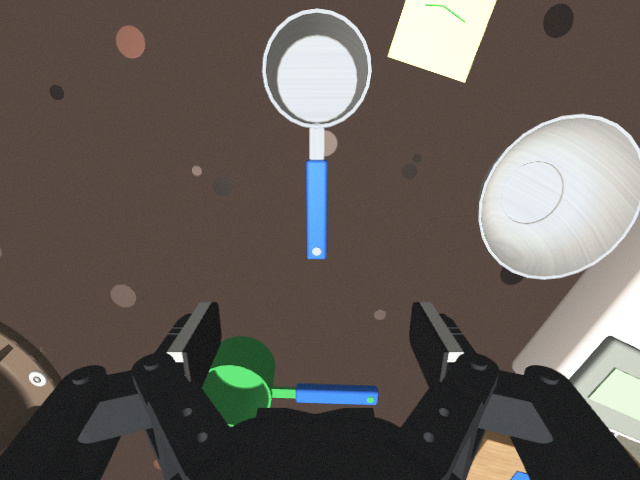

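>>> send_rows:
  delta_rot:
    - [0, 0, 0]
    - [0, 0, 0]
    - [0, 0, 0]
    - [0, 0, 0]
    - [0, 0, 0]
    - [0, 0, 0]
  offset:
    - [0.2, 0.1, 4]
    - [0.2, 0.1, 8]
    - [0.2, 0.1, 11]
    - [0.2, 0.1, 13.6]
    - [0.2, 0.1, 13.6]
    - [0.2, 0.1, 13.6]
  claw: [1, 1, 1, 0.7, 0.6, 0.6]

```text
time_s: 3.25
ee_pos: [0.4334, -0.3071, 0.0643]
ee_rot: [0.975, 0.224, 0.0, 0.0]
ft_force: [0.1, 0.5, 0.8]
gripper_width: 0.0513
grasp_force: 0.0
```

Run:
```python
from h import *
o=sensors.get_obs(); M=R.from_quat(o['ee_rot']).as_matrix(); print(o['ee_pos'],M.round(3))
g=np.array([.4367-.010*.898,-.3045-.010*.439,.029]); print(tomove(g), o['gripper_width'])
```

```text
[ 0.43343623 -0.30705968  0.06426174] [[ 0.9    0.436  0.   ]
 [ 0.436 -0.9   -0.   ]
 [ 0.     0.    -1.   ]]
[-0.59471197 -0.08528708  3.52607398] 0.051334574048626326
```

>>> send_rows:
  delta_rot:
    - [0, 0, 0]
    - [0, 0, 0]
    - [0, 0, 0]
    - [0, 0, 0]
    - [0, 0, 0]
    - [0, 0, 0]
    - [0, 0, 0]
    - [0, 0, 0]
  offset:
    - [-0.6, -0.1, 2]
    - [-0.6, -0.1, 3.5]
    - [-0.6, -0.1, 3.5]
    - [-0.6, -0.1, 3.5]
    - [-0.6, -0.1, 3.5]
    - [-0.6, -0.1, 3.5]
    - [-0.6, -0.1, 3.5]
    - [-0.6, -0.1, 3.5]
  claw: [0.6, 0.6, 0.4, 0.1, 0, 0, 0, 0]
  force: 90

```text
time_s: 4.05
ee_pos: [0.4274, -0.3096, 0.0289]
ee_rot: [0.975, 0.223, 0.0, 0.001]
ft_force: [-2.5, -4.0, 5.9]
gripper_width: 0.0164
grasp_force: 88.3
```

>>> send_rows:
  delta_rot:
    - [0, 0, 0]
    - [0, 0, 0]
    - [0, 0, 0.05]
    - [0, 0, 0.1]
    - [0, 0, 0.15]
    - [0, 0, 0.2]
    - [0, 0, 0.25]
    - [0, 0, 0.3]
    - [0, 0, 0.32]
    - [0, 0, 0.32]
  offset:
    - [0, 0, -1]
    - [0, 0, -2.5]
    - [1.5, -1.7, -2.5]
    - [4, -4.5, -2.5]
    - [7, -8, -2.5]
    - [10, -11.4, -2.5]
    - [13, -14.8, -2.5]
    - [15, -17.1, -2.5]
    - [15.6, -17.8, -2.5]
    - [15.6, -17.8, -2.5]
  claw: [0, 0, 0, 0, 0, 0, 0, 0, 0, 0]

```text
time_s: 5.05
ee_pos: [0.4901, -0.0794, 0.0538]
ee_rot: [0.998, 0.066, -0.0, -0.0]
ft_force: [0.2, -0.6, -2.2]
gripper_width: 0.0162
grasp_force: 88.1
```

Run:
```python
from h import *
o,im,_=snap('wrist','w2'); M=R.from_quat(o['ee_rot']).as_matrix(); print(o['ee_pos'],M.round(3),o['gripper_width'],o['ft_force'])
snap('side','side2')
a=im; b=cv2.imread('pics/side2.png')[120:330,200:400,::-1]
cv2.imwrite('pics/v1.png',np.hstack([cv2.resize(a,(430,322)),cv2.resize(b,(307,322))])[:,:,::-1])
```

```text
[ 0.49005507 -0.07936222  0.05375755] [[ 0.991  0.133 -0.   ]
 [ 0.133 -0.991  0.   ]
 [-0.    -0.    -1.   ]] 0.016152659269789257 [ 0.19678126 -0.64124937 -2.22400308]
```

View pics/v1.png

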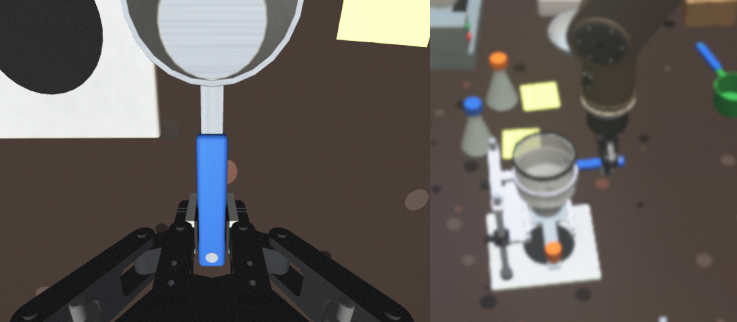

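The wrist view (left) shows the cup held level with its handle between the pads. The black spot's edge is visible at upper left, near (102,40), so I'll fit the spot and the cup rim in this view.

Run:
```python
from h import *
from scipy.optimize import least_squares
c,T,im,dep=load('w2','wrist')
h=cv2.cvtColor(im,cv2.COLOR_RGB2HSV)
def circ(w,r,x0):
    f=lambda p:np.hypot(w[:,0]-p[0],w[:,1]-p[1])-r
    s=least_squares(f,x0,loss='soft_l1',f_scale=.001); return s.x,np.abs(s.fun).mean(),len(w)
wh=cv2.inRange(h,(0,0,190),(179,40,255)); wh[:,238:]=0
cn=max(cv2.findContours(wh,cv2.RETR_EXTERNAL,cv2.CHAIN_APPROX_NONE)[0],key=cv2.contourArea).reshape(-1,2)
w=plane(c,T,cn,.01)
d=np.hypot(w[:,0]-.5945,w[:,1]-.063); inb=(cn[:,0]>3)&(cn[:,1]>3)
sp=w[inb&(d<.056)]; print('spot',circ(sp,.048,[.5945,.063]))
fr=w[inb&(cn[:,1]>195)&(cn[:,0]<225)]; p=np.polyfit(fr[:,1],fr[:,0],1); print('front edge: dx/dy',p[0],'yaw',np.degrees(-np.arctan(p[0])),len(fr))
# rim: outermost lower edge, per column
g=cv2.cvtColor(im,cv2.COLOR_RGB2GRAY); pts=[]
for u in list(range(200,290,4))+list(range(345,440,4)):
    # scan upward from below the rim to the first bright steel pixel, background dark
    for v in range(170,3,-1):
        if h[v,u,2]>120 and h[v,u,1]<45 and u>238-0*u or (h[v,u,2]>120 and u<=238 and h[v,u,1]<45 and v<100): pts.append((u,v)); break
w=plane(c,T,pts,.0538-.0289+.058); M=R.from_quat(np.load('pics/w2.npz')['rot']).as_matrix()
x,e,n=circ(w[np.array(pts)[:,0]>238],.042,[.61,-.062]); print('rim',x,e,n); rel=(x-np.load('pics/w2.npz')['pos'][:2]); print('rel TCP in tool',M[:2,0]@rel,M[:2,1]@rel)
```

```text
spot (array([0.5934553 , 0.06512743]), np.float64(0.00018797018575092663), 241)
front edge: dx/dy -0.13678728780041066 yaw 7.788994979212576 221
rim [ 0.61080898 -0.06283867] 0.00018641962372480583 37
rel TCP in tool 0.12187866405703061 -0.00035581435990995793
```

>>> send_rows:
  delta_rot:
    - [0, 0, 0]
    - [0, 0, 0]
    - [0, 0, 0]
    - [0, 0, 0]
    - [0, 0, 0]
    - [0, 0, 0]
    - [0, 0, 0]
    - [0, 0, 0]
    - [0, 0, 0]
    - [0, 0, 0]
  offset:
    - [0, -1.5, 0]
    - [0, -4, 0]
    - [0, -7, 0]
    - [0, -10, 0]
    - [0, -12, 0]
    - [0, -12.9, 0]
    - [0, -12.9, 0]
    - [0, -12.9, 0.5]
    - [0, -12.9, 1]
    - [0, -12.9, 1.2]
  claw: [0, 0, 0, 0, 0, 0, 0, 0, 0, 0]

```text
time_s: 6.15
ee_pos: [0.4728, 0.0462, 0.0406]
ee_rot: [0.998, 0.065, -0.0, 0.0]
ft_force: [-1.4, 0.4, 0.6]
gripper_width: 0.0161
grasp_force: 88.4
```

Run:
```python
from h import *
o,im,_=snap('wrist','w3'); M=R.from_quat(o['ee_rot']).as_matrix(); print(o['ee_pos'],M.round(3),o['ft_force'])
p=o['ee_pos'][:2]+.1219*M[:2,0]; print('cup axis est',p, 'err in tool axes cm',(M[:2,:2].T@(np.array([.594,.0646])-p))*100)
```

```text
[0.47278106 0.04617462 0.04056779] [[ 0.992  0.129 -0.001]
 [ 0.129 -0.992 -0.   ]
 [-0.001 -0.    -1.   ]] [-1.42858513  0.35402598  0.56564124]
cup axis est [0.59365839 0.06193116] err in tool axes cm [ 0.06837103 -0.26022985]
```

View pics/w3.png

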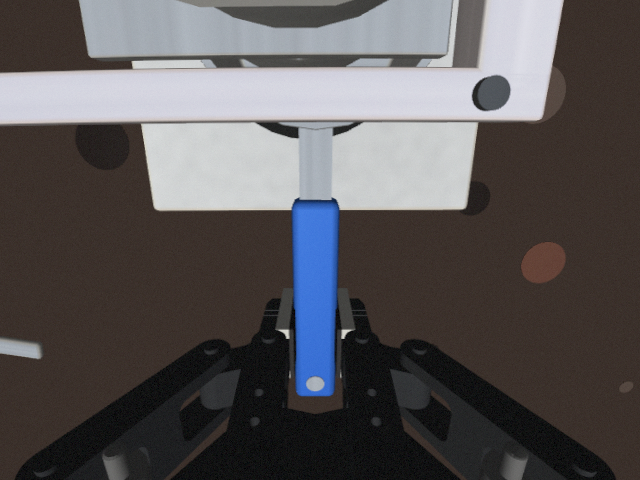

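The cup is in place over the spot and needs about 2 mm of correction to the left, both from the image (handle at column 315, plate centre at 311) and from the pose estimate. I'll nudge it, set it down and release.

>>> send_rows:
  delta_rot:
    - [0, 0, 0]
    - [0, 0, 0]
    - [0, 0, 0]
    - [0, 0, 0]
    - [0, 0, 0]
    - [0, 0, 0]
    - [0, 0, 0]
    - [0, 0, 0]
    - [0, 0, 0]
  offset:
    - [0.1, -0.2, 0]
    - [0.1, -0.2, 0]
    - [0.1, -0.2, 0.1]
    - [0.1, -0.2, 0.2]
    - [0.1, -0.2, 0.2]
    - [0.1, -0.2, 0.2]
    - [0.1, -0.2, 0.2]
    - [0.1, -0.2, 0.2]
    - [0.1, -0.2, 0.2]
  claw: [0, 0, 0, 0, 0, 0.25, 0.5, 0.6, 0.6]

```text
time_s: 7.1
ee_pos: [0.4739, 0.0491, 0.0393]
ee_rot: [0.998, 0.065, 0.0, 0.0]
ft_force: [0.4, -0.6, -0.4]
gripper_width: 0.0514
grasp_force: 0.0
```

>>> send_rows:
  delta_rot:
    - [0, 0, 0]
    - [0, 0, 0]
    - [0, 0, 0]
    - [0, 0, 0]
    - [0, 0, 0]
    - [0, 0, 0]
    - [0, 0, 0]
    - [0, 0, 0]
  offset:
    - [0, 0, -1.5]
    - [0, 0, -4.5]
    - [0, 0, -9]
    - [0, 0, -14]
    - [0, 0, -19]
    - [0, 0, -24]
    - [0, 0, -27]
    - [0, 0, -27]
  claw: [0.6, 0.6, 0.6, 0.6, 0.6, 0.6, 0.6, 0.6]

```text
time_s: 7.9
ee_pos: [0.4758, 0.0492, 0.3137]
ee_rot: [0.998, 0.065, 0.004, 0.0]
ft_force: [0.1, -0.7, -0.4]
gripper_width: 0.0511
grasp_force: 0.0
```

Run:
```python
from h import *
o,im,_=snap('wrist','w4'); c,T,_,_=load('w4','wrist'); print(o['ee_pos'])
h=cv2.cvtColor(im,cv2.COLOR_RGB2HSV); m=cv2.inRange(h,(100,130,60),(125,255,255))
n,l,s,ce=cv2.connectedComponentsWithStats(m)
for i in range(1,n):
    if s[i,4]<300: continue
    w=plane(c,T,np.argwhere(l==i)[:,::-1],.0645); mm=w.mean(0); V=np.linalg.svd((w-mm)[::2],full_matrices=False)[2][0]; V*=np.sign(V[0]); t=(w-mm)@V
    print(s[i],mm,V,np.ptp(t),'cup axis',mm+.112*V)
m=cv2.inRange(h,(5,150,120),(22,255,255)); n,l,s,ce=cv2.connectedComponentsWithStats(m)
for i in range(1,n):
    if s[i,4]>300: print('orange',s[i],ce[i],plane(c,T,[ce[i]],.158))
x=np.array([.9913,.1316]);y=np.array([-x[1],x[0]]); print('knob closed nominal',np.array([.594,.0646])+.112*y,'knob +5mm',np.array([.594,.0646])+.117*y)
```

```text
[0.47581735 0.04922508 0.31370693]
[ 308  156   15   74 1042] [0.4854055  0.05041425 0.0645    ] [ 9.92507331e-01  1.22185101e-01 -5.65396646e-17] 0.08762607468250475 cup axis [0.59656633 0.06409899 0.0645    ]
[565 362  63  27 829] [ 0.27097201 -0.39604204  0.0645    ] [ 3.83292922e-01 -9.23626838e-01 -7.18681854e-17] 0.092194015930166 cup axis [ 0.31390082 -0.49948824  0.0645    ]
orange [158  64  31  34 820] [173.26829268  80.7304878 ] [[0.57812408 0.18073874 0.158     ]]
knob closed nominal [0.5792608 0.1756256] knob +5mm [0.5786028 0.1805821]
```

Cup axis measures (0.597, 0.064) against the target (0.594, 0.065), so it is placed within 3 mm. The knob is at (0.578, 0.1805). I'll go above the knob with the jaws closing across the pull direction.

>>> send_rows:
  delta_rot:
    - [0, 0, -0.14]
    - [0, 0, -0.28]
    - [0, 0, -0.42]
    - [0, 0, -0.56]
    - [0, 0, -0.7]
    - [0, 0, -0.84]
    - [0, 0, -0.98]
    - [0, 0, -1.12]
    - [0, 0, -1.26]
    - [0, 0, -1.4]
  offset:
    - [1, -1, -0.5]
    - [2.5, -2.4, -0.5]
    - [4, -4, -0.5]
    - [5.5, -5.5, -0.5]
    - [7, -7, -0.5]
    - [8.5, -8.4, -0.5]
    - [10, -9.8, -0.5]
    - [11, -10.8, -0.5]
    - [11.9, -11.7, -0.5]
    - [11.9, -11.7, 0]
  claw: [0.7, 0.7, 0.7, 0.7, 0.7, 0.7, 0.7, 0.7, 0.7, 0.7]

```text
time_s: 8.95
ee_pos: [0.5769, 0.1817, 0.3078]
ee_rot: [0.719, 0.695, -0.0, -0.0]
ft_force: [0.8, -0.1, 0.9]
gripper_width: 0.0599
grasp_force: 0.0
```

>>> send_rows:
  delta_rot:
    - [0, 0, -0.09]
    - [0, 0, -0.173]
    - [0, 0, -0.173]
    - [0, 0, -0.173]
  offset:
    - [0, 0, 3]
    - [0, 0, 7]
    - [0, 0, 9]
    - [0, 0, 9]
  claw: [0.7, 0.7, 0.7, 0.7]

```text
time_s: 9.35
ee_pos: [0.5739, 0.18, 0.215]
ee_rot: [0.659, 0.752, -0.003, -0.002]
ft_force: [-0.9, 0.3, -0.2]
gripper_width: 0.0598
grasp_force: 0.0
```

Run:
```python
from h import *
o,im,_=snap('wrist','w5'); c,T,_,_=load('w5','wrist'); M=R.from_quat(o['ee_rot']).as_matrix(); print(o['ee_pos'],M.round(3),o['gripper_width'])
h=cv2.cvtColor(im,cv2.COLOR_RGB2HSV)
m=cv2.inRange(h,(5,150,120),(22,255,255)); n,l,s,ce=cv2.connectedComponentsWithStats(m)
for i in range(1,n):
    if s[i,4]>300: p=plane(c,T,[ce[i]],.157)[0]; print('orange',s[i],ce[i],p,tomove([p[0],p[1],.128]))
print('nominal',tomove([.5787,.1803,.128]))
```

```text
[0.57390352 0.17997698 0.21503471] [[-0.132  0.991 -0.007]
 [ 0.991  0.132 -0.002]
 [-0.001 -0.007 -1.   ]] 0.05984929675048574
orange [ 307  230   38   47 1349] [324.08228317 253.96664196] [0.57722867 0.18436346 0.157     ] [0.38484534 0.30069762 8.91966895]
orange [609 427  21  21 303] [618.42244224 437.20462046] [0.8398726  0.05698412 0.157     ] [-15.71373683  24.6502282    8.82326956]
nominal [-0.03738631  0.39281479  8.91950434]
```

View pics/w5.png

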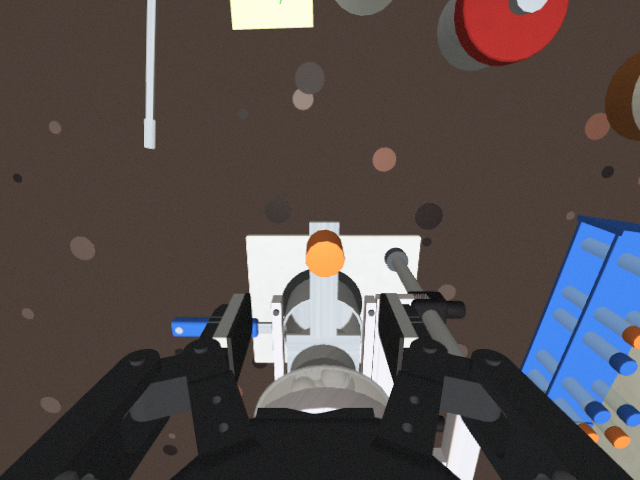

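Looking straight at the knob, its top disc is centred near (325,259) between the open fingers, and the way down is clear.

>>> send_rows:
  delta_rot:
    - [0, 0, 0]
    - [0, 0, 0]
    - [0, 0, 0]
    - [0, 0, 0]
    - [0, 0, 0]
    - [0, 0, 0]
    - [0, 0, 0]
    - [0, 0, 0]
    - [0, 0, 0]
    - [0, 0, 0]
  offset:
    - [0.1, 0.3, 3]
    - [0.1, 0.3, 6]
    - [0.1, 0.3, 8]
    - [0.1, 0.3, 8.7]
    - [0.1, 0.3, 8.7]
    - [0.1, 0.3, 8.7]
    - [0.1, 0.3, 8.7]
    - [0.1, 0.3, 8.7]
    - [0.1, 0.3, 8.7]
    - [0.1, 0.3, 8.7]
  claw: [0.7, 0.7, 0.7, 0.6, 0.5, 0.4, 0.2, 0.1, 0, 0]
  force: 60

```text
time_s: 10.4
ee_pos: [0.5797, 0.1822, 0.134]
ee_rot: [0.659, 0.753, 0.001, 0.0]
ft_force: [-3.4, -0.5, 8.7]
gripper_width: 0.0238
grasp_force: 58.3
```

>>> send_rows:
  delta_rot:
    - [0, 0, 0]
    - [0, 0, 0]
    - [0, 0, 0]
    - [0, 0, 0]
    - [0, 0, 0]
    - [0, 0, 0]
    - [0, 0, 0]
    - [0, 0, 0]
  offset:
    - [0.8, 0, 0]
    - [1.8, 0, 0]
    - [2.8, 0, 0]
    - [3.8, 0, 0]
    - [4.6, 0, 0]
    - [5.1, 0, 0]
    - [5.4, 0, 0]
    - [5.4, 0, 0]
  claw: [0, 0, 0, 0, 0, 0, 0, 0]

```text
time_s: 11.2
ee_pos: [0.5726, 0.2348, 0.134]
ee_rot: [0.658, 0.753, 0.0, 0.001]
ft_force: [-2.6, -10.8, 9.2]
gripper_width: 0.024
grasp_force: 58.7
```

Run:
```python
from h import *
o=sensors.get_obs(); print(o['ft_force'],o['grasp_force'],(o['ee_pos']-np.array([.5797,.1822,.134]))@[-.132,.991,0]*1000)
for k in ('top','side'): snap(k,k+'3')
a=cv2.imread('pics/top3.png')[120:260,200:340]; b=cv2.imread('pics/side3.png')[180:320,210:350]
cv2.imwrite('pics/v2.png',np.hstack([cv2.resize(a,(400,400),interpolation=2),cv2.resize(b,(400,400),interpolation=2)]))
```

```text
[ -2.63385788 -10.76867745   9.22113271] 58.6766492575407 53.09041620818155
```

View pics/v2.png

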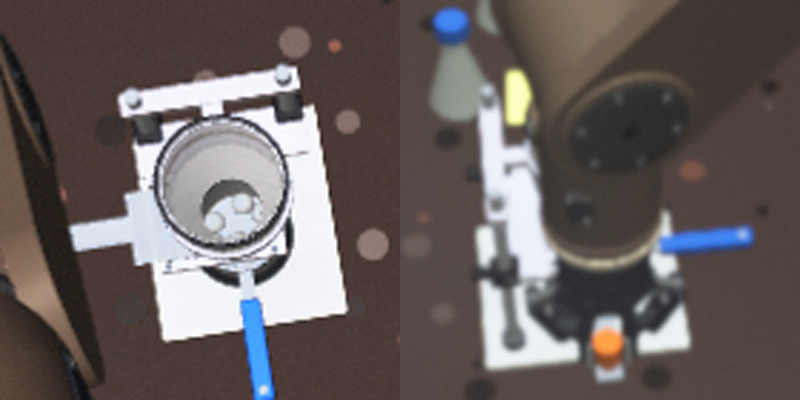

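Force has risen to 11 N at 53 mm of travel, so the shutter is on its end stop, and the balls are seen lower through the neck. I'll nudge it a bit further and wait for the balls.

>>> send_rows:
  delta_rot:
    - [0, 0, 0]
    - [0, 0, 0]
    - [0, 0, 0]
    - [0, 0, 0]
    - [0, 0, 0]
    - [0, 0, 0]
    - [0, 0, 0]
    - [0, 0, 0]
    - [0, 0, 0]
    - [0, 0, 0]
  offset:
    - [0.2, 0, 0]
    - [0.2, 0, 0]
    - [0.2, 0, 0]
    - [0.2, 0, 0]
    - [0.2, 0, 0]
    - [0.2, 0, 0]
    - [0.2, 0, 0]
    - [0.2, 0, 0]
    - [0.2, 0, 0]
    - [0.2, 0, 0]
  claw: [0, 0, 0, 0, 0, 0, 0, 0, 0, 0]

```text
time_s: 12.3
ee_pos: [0.5726, 0.235, 0.134]
ee_rot: [0.658, 0.753, -0.001, 0.001]
ft_force: [0.7, -25.3, 11.1]
gripper_width: 0.0237
grasp_force: 58.8
```

>>> send_rows:
  delta_rot:
    - [0, 0, 0]
    - [0, 0, 0]
    - [0, 0, 0]
    - [0, 0, 0]
    - [0, 0, 0]
    - [0, 0, 0]
    - [0, 0, 0]
    - [0, 0, 0]
    - [0, 0, 0]
    - [0, 0, 0]
  offset:
    - [0, 0, 0]
    - [0, 0, 0]
    - [0, 0, 0]
    - [0, 0, 0]
    - [0, 0, 0]
    - [0, 0, 0]
    - [0, 0, 0]
    - [0, 0, 0]
    - [0, 0, 0]
    - [0, 0, 0]
  claw: [0, 0, 0, 0, 0, 0, 0, 0, 0, 0]

```text
time_s: 13.3
ee_pos: [0.5726, 0.235, 0.1339]
ee_rot: [0.658, 0.753, -0.001, 0.001]
ft_force: [1.7, -24.5, 10.4]
gripper_width: 0.0237
grasp_force: 58.8
```

Run:
```python
from h import *
o,t,d=snap('top','top4'); print(o['ft_force'],(o['ee_pos']-np.array([.5797,.1822,.134]))@[-.132,.991,0]*1000)
snap('wrist','w6')
z=np.load('pics/top3.npz')['im']; print('change',np.abs(t[170:215,255:300].astype(int)-z[170:215,255:300]).mean())
a=t[160:220,250:310,::-1]; b=cv2.imread('pics/w6.png')
cv2.imwrite('pics/v3.png',np.hstack([cv2.resize(a,(400,400),interpolation=2),cv2.resize(b[200:480,180:460],(400,400))]))
```

```text
[  1.68774424 -24.46832265  10.41385472] 53.25346861933914
change 1.4558024691358025
```

View pics/v3.png

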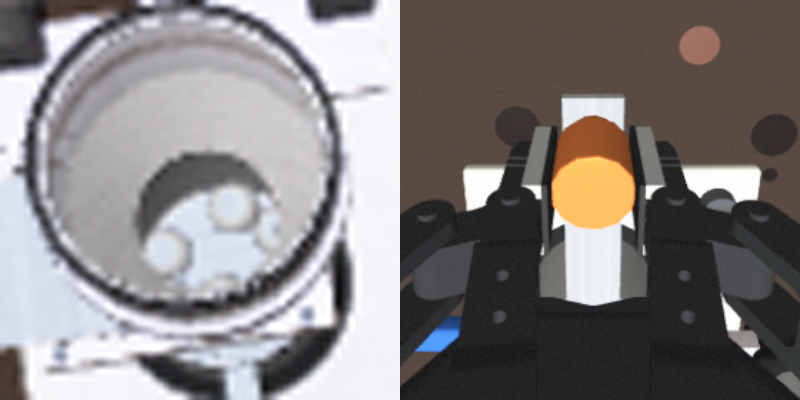

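The shutter is at its end stop and stays there. Through the empty neck I see balls ringed on the cup's floor at (235,205), (165,250), (270,230) and (220,285), and the picture no longer changes. I'll check the depth quickly before closing.

Run:
```python
from h import *
c,T,im,dep=load('top4','top')
f=lambda u,v:(250+u/6.667,160+v/6.667)
q=[f(235,205),f(165,250),f(272,230),f(220,283),f(215,245)]
print(depthpt(c,T,q,dep).round(3))
# any point in the opening between cup and hopper?
v,u=np.mgrid[180:206,268:296]; P=depthpt(c,T,np.c_[u.ravel(),v.ravel()],dep); r=np.hypot(P[:,0]-.594,P[:,1]-.0646); z=P[r<.022,2]; print(np.percentile(z,[0,25,50,75,95,100]).round(3))
```

```text
[[0.621 0.059 0.033]
 [0.605 0.086 0.033]
 [0.61  0.045 0.04 ]
 [0.591 0.065 0.035]
 [0.609 0.068 0.017]]
[0.007 0.013 0.017 0.026 0.034 0.037]
```

>>> send_rows:
  delta_rot:
    - [0, 0, 0]
    - [0, 0, 0]
    - [0, 0, 0]
    - [0, 0, 0]
    - [0, 0, 0]
    - [0, 0, 0]
    - [0, 0, 0]
    - [0, 0, 0]
    - [0, 0, 0]
    - [0, 0, 0]
  offset:
    - [0, 0, 0]
    - [0, 0, 0]
    - [0, 0, 0]
    - [0, 0, 0]
    - [0, 0, 0]
    - [0, 0, 0]
    - [0, 0, 0]
    - [0, 0, 0]
    - [0, 0, 0]
    - [0, 0, 0]
  claw: [0, 0, 0, 0, 0, 0, 0, 0, 0, 0]

```text
time_s: 14.4
ee_pos: [0.5726, 0.235, 0.134]
ee_rot: [0.658, 0.753, -0.001, 0.001]
ft_force: [0.6, -25.4, 11.7]
gripper_width: 0.0239
grasp_force: 58.8
```

Ball tops sit at z ≈ 0.034 m, which is cup floor plus 20 mm, and nothing is left in the neck. Now closing.

>>> send_rows:
  delta_rot:
    - [0, 0, 0]
    - [0, 0, 0]
    - [0, 0, 0]
    - [0, 0, 0]
    - [0, 0, 0]
    - [0, 0, 0]
    - [0, 0, 0]
    - [0, 0, 0]
    - [0, 0, 0]
    - [0, 0, 0]
  offset:
    - [-0.6, 0, 0]
    - [-1.5, 0, 0]
    - [-2.5, 0, 0]
    - [-3.5, 0, 0]
    - [-4.5, 0, 0]
    - [-5.3, 0, 0]
    - [-5.8, 0, 0]
    - [-6.1, 0, 0]
    - [-6.3, 0, 0]
    - [-6.3, 0, 0]
  claw: [0, 0, 0, 0, 0, 0, 0, 0, 0, 0]

```text
time_s: 15.4
ee_pos: [0.5805, 0.177, 0.1341]
ee_rot: [0.659, 0.752, 0.002, -0.0]
ft_force: [-6.8, 17.0, 9.1]
gripper_width: 0.024
grasp_force: 58.6
```

Run:
```python
from h import *
o=sensors.get_obs(); print(o['ft_force'],(o['ee_pos']-np.array([.5726,.235,.134]))@[-.132,.991,0]*1000)
```

```text
[-6.76090773 17.00304029  9.1426441 ] -58.480940988802324
```

Travel back is 58.5 mm with 17 N on the closed stop, so the shutter is home. Releasing and lifting clear.

>>> send_rows:
  delta_rot:
    - [0, 0, 0]
    - [0, 0, 0]
    - [0, 0, 0]
    - [0, 0, 0]
    - [0, 0, 0]
    - [0, 0, 0]
    - [0, 0, 0]
    - [0, 0, 0]
    - [0, 0, 0]
    - [0, 0, 0]
  offset:
    - [0, 0, 0]
    - [0, 0, 0]
    - [0, 0, 0]
    - [0, 0, 0]
    - [0, 0, -2]
    - [0, 0, -5]
    - [0, 0, -9]
    - [0, 0, -13]
    - [0, 0, -17]
    - [0, 0, -17]
  claw: [0.2, 0.4, 0.6, 0.6, 0.6, 0.6, 0.6, 0.6, 0.6, 0.6]

```text
time_s: 16.4
ee_pos: [0.5828, 0.1755, 0.3082]
ee_rot: [0.659, 0.752, 0.004, 0.003]
ft_force: [1.3, 0.1, -0.4]
gripper_width: 0.0513
grasp_force: 0.0
```

>>> send_rows:
  delta_rot:
    - [0, 0, 0]
    - [0, 0, 0]
    - [0, 0, 0]
    - [0, 0, 0]
    - [0, 0, 0]
    - [0, 0, 0]
  offset:
    - [3, 0, 0]
    - [7, 0, 0]
    - [11, 0, 0]
    - [14, 0, 0]
    - [15, 0, 0]
    - [15, 0, 0]
  claw: [0.6, 0.6, 0.6, 0.6, 0.6, 0.6]

```text
time_s: 17.0
ee_pos: [0.56, 0.3246, 0.3019]
ee_rot: [0.658, 0.753, -0.0, -0.0]
ft_force: [-0.2, 0.0, -0.4]
gripper_width: 0.0512
grasp_force: 0.0
```

Run:
```python
from h import *
o,t,_=snap('top','top5'); _,s,_=snap('side','side5'); c,T,im,dep=load('top5','top')
m=cv2.inRange(cv2.cvtColor(t,cv2.COLOR_RGB2HSV),(5,150,120),(22,255,255))[185:215,215:245]
if m.any():
    q=np.argwhere(m)[:,::-1].mean(0)+[215,185]; k=plane(c,T,[q],.158)[0]; print('knob',k,'moved along y_d vs start mm',(k-[.5805,.1803,.158])@[-.132,.991,0]*1000)
a=cv2.resize(t[100:300,130:330,::-1],(400,400),interpolation=2); b=cv2.resize(s[140:420,180:400,::-1],(314,400))
cv2.imwrite('pics/v4.png',np.hstack([a,b])); print(o['ft_force'],o['time_s'],o['ee_pos'])
```

```text
knob [0.58154527 0.17536803 0.158     ] moved along y_d vs start mm -5.025562789301751
[-0.18907647  0.02732539 -0.4180003 ] 17.0 [0.56000552 0.32463878 0.30185633]
```

View pics/v4.png

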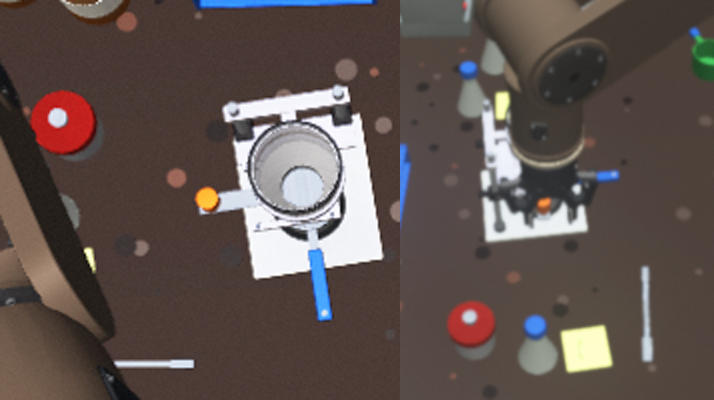

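The knob at (207,198) is home, the hopper at (297,180) is empty with the shutter shut, the cup stands under the spout with its handle at (318,285), the visible neighbours are in place and no balls lie on the bench. Handing in.

```bash
python3 -c "
from cell import workorder
print(workorder.finish_job())"
```

```text
the job is handed in; nothing more can be done
None
```

I handed the job in at about 17 s: the cup stands centred under the spout to within about 3 mm, the balls dropped with none seen on the bench and the neck empty (I saw four in the cup; the spout hid the rest), the shutter is back on its closed stop, and nothing else on the bench was seen to have moved.

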